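Load the cleaning basket under the drying lamp

TASK

Press the back paddle of the hook's sprung keeper down until the keeper snaps open, then lift the steel basket off the hook and set it down flat on the lower half of the sloping rack, handle crosswise to the slope, without dropping it. Let go of it there, then push it up the slope under the lamp bar until it rests squarely against the stop at the top, and leave it there. Leave the bottle, jar, bowl, bench block and tools around it all as they stand.

Things in the scene. Friction and masses are not known exactly. Their poses are not given: they have to be found in the camera images.
- basket: Open box-shaped cleaning basket of perforated sheet steel, 0.25 to 0.5 kg: 90 mm along its x, 116 mm along y, 45 mm high, with a stiff fixed arched handle over its middle: two uprights at y = -53 and +53 mm and a straight top bar. Origin: centre of the underside, z up. It starts hanging level by the middle of the bar on the hook, its y across the hook, underside 70 mm over the table.
- handle (a point): Middle of the basket's handle bar, 134 mm over the underside. The bar runs along the basket's y, 112 mm long, 10 mm thick (x), 8 mm high (z 130 to 138 mm). Hook and keeper take up 14 mm either side of its middle; grip it beside them, about 38 mm from the middle, with a finger on either side in the basket's x.
- stand: Dark steel hook stand, fixed. Origin on the table under the hook's notch; x points from the hook's tip back to the post, z up. Base 190 x 110 x 12 mm, x = -75 to 115 mm. Post 16 mm square at x = 100 mm, 182 mm high; an arm 16 mm wide, z = 170 to 182 mm, runs from it forward to the notch.
- notch (a point): Middle of the hook notch's floor, 200 mm over the table. Notch 20 mm long in the stand's x, open on top; front tip 16 mm high (stand x = -18 to -10 mm), back wall 10 mm high, behind it two cheeks up to 24 mm. With the keeper open raise the basket 30 to 40 mm straight up (at over 45 mm its rim nears the arm), then draw it off towards the stand's -x by 120 mm or more.
- keeper (a joint): Angle (rad) of the keeper, a steel rocker on the hook: 0 shut, its front bar lying across the notch so the handle cannot be lifted out; 2.1 fully open, front bar thrown back and up to 244 mm over the table. Over-centre spring: it resists with about 4 to 9 N at the paddle, and past 0.7 rad it snaps fully open by itself and stays; short of that it springs shut.
- keeper_pivot (a point): Pivot of the keeper, along the stand's y, at x = 18 mm, z = 218 mm of the stand.
- paddle (a point): Top of the keeper's rear paddle, 28 x 28 mm, about 32 mm from the pivot on the stand's +x side (stand x = 48 mm), tilted up 20 degrees while shut; this point moves with it. Press straight down there from above with shut fingers, till the fingertips are about 14 mm (up to 24 mm) below the pivot's height.
- deck: Sloping aluminium rack, fixed, rising at 10 degrees away from the robot. Origin: middle of its upper surface, 36 mm over the table; x straight up the slope, y across, z square off the surface. Surface from x = -133 mm (foot) to 120 mm (stop). Side rails 12 mm high, 142 mm apart inside. The basket stays where it is left on it.
- foot_place (a point): Point on the rack's lower half (x = -65 mm on the rack) where the basket's origin may well be set down, its underside parallel to the slope and its y along the rack's y, either way round.
- stop_face (a point): Face of the stop, an upright bar 30 mm high across the top of the rack, at x = 120 mm on the rack. The basket is home when its wall touches this: its origin then is at x = 75 mm, y near 0 on the rack, its y along the rack's y.
- lamp_bar (a point): Underside of the lamp bar that crosses over the rack, 159 mm off its surface: 50 mm deep (rack x = 30 to 80 mm), 33 mm thick, on two posts at rack x = 55, y = -88 and 88 mm. The basket passes under it, a gripper over its handle does not: push with the tool leaning back towards the foot, 25 to 45 degrees from vertical (upright it fits only at the rack's foot), tips about 20 mm off the surface behind the basket's lower wall.
- pole: Dark upright pole on a round foot (80 mm across), fixed, 18 mm thick and 424 mm tall, standing between rack and hook towards the back. Origin at the foot's underside. Carry the basket past it on the robot's side.
- bottle: White bottle, 64 mm across and 250 mm tall, standing on the table close to one side of the hook stand or the other. Origin at the underside. Leave it standing.
- jar: Jar with a steel lid, 62 mm across and 75 mm tall, on the other side of the hook stand. Leave it.
- bowl: Dark steel engraver's bowl, 78 mm across and 42 mm tall, on the table beside the rack. Leave it.
- bench_block: Steel bench block on a wooden foot, 60 x 60 x 36 mm, on the table on the other side of the rack. Leave it.
- mallet: Wooden mallet 220 mm long, lying out on the robot's right. Leave it.
- mandrel: Tapered steel ring mandrel 220 mm long, lying out on the robot's left. Leave it.
- graver: Wood-handled graver, 130 mm long, about 30 mm high, lying on the table in front of the robot. Leave it.
Things that resemble listed ones, but are neither listed nor needed, are in the scene too. What is meant by the basket is not green or red, and is the larger of those in its own colour.

How it is judged:
On the way, in this order (a step that is already met when the one before it is completed fails the run):
1. the keeper is open while the basket still hangs on the hook (value of joint keeper above 1.2 rad and distance of basket from where it was at the start of the episode below 0.03 m), for 0.2 s.
2. the basket rests on the lower half of the rack, let go (x of basket in the frame of deck between -0.11 and 0 m and y of basket in the frame of deck between -0.02 and 0.02 m and z of basket in the frame of deck between -0.006 and 0.008 m and angle between the z axis of basket and the z axis of deck, either way round below 0.07 rad and contact force between basket and the arm below 0.05 N and contact force between basket and the fingers below 0.05 N and linear speed of basket below 0.02 m/s), for 0.2 s.
At the end, for the whole second after the job is handed in: The basket stands flat on the rack (within 4 degrees), within 5 mm of the top stop, within 20 mm of the rack's middle line and square to it within about 6 degrees, at rest and let go (x of basket in the frame of deck between 0.07 and 0.079 m and y of basket in the frame of deck between -0.02 and 0.02 m and z of basket in the frame of deck between -0.006 and 0.008 m and angle between the z axis of basket and the z axis of deck, either way round below 0.07 rad and angle between the x axis of basket and the x axis of deck, either way round below 0.1 rad and linear speed of basket below 0.01 m/s and contact force between basket and the fingers below 0.05 N); the robot touches nothing.
It fails at once if the basket is dropped or thrown (faster than 0.5 m/s while out of the fingers) (linear speed of basket above 0.5 m/s and contact force between basket and the fingers below 0.01 N and contact force between basket and the arm below 0.01 N).
It fails at once if the bottle, jar, bowl, bench block or one of the tools is shifted by more than 30 mm (distance of any of bottle, jar, bowl, bench_block, mallet, mandrel, graver from where it was at the start of the episode above 0.03 m).
It fails at once if the bottle or the jar is tipped over (angle between any of bottle, jar's own z axis and vertical above 0.5 rad).
It also fails if it takes over 72 s, if anything falls off the work surface, if the arm or the gripper's body presses on something with over 40 N, if the wrist force passes 120 N, or if a joint passes its speed limit or range.

ROBOT

A 7-joint arm with a two-finger parallel gripper is mounted at the origin on the work surface. World frame = base frame: x ahead of the robot, y to its left, z up, the work surface at z = 0. Lengths are in m, angles in rad, forces in N, time in s.
With the tool pointing down it reaches from about 0.425 to 0.875 m from the base axis. Payload 4.7 kg.
Tool frame: the origin (TCP) lies on the centre line of the jaws, within the pads' length; the fingertips stand 14 mm ahead of it and the grasp point (between the pads) lies 5 mm behind it; z points along the fingers, y is the line along which they close (so a half turn about z gives the same grasp; the last joint's range is limited). The gripper opens to 87 mm and grips with 3 to 60 N. Pads are 19 mm wide; open, the fingers measure 117 mm over their backs; the gripper's body (75 mm by 190 mm) begins 51 mm behind the grasp point.
Start: joints at [-1.137, 0.321, -0.07, 1.45, 0.023, 1.371, -0.057], TCP at [0.265, 0.594, 0.237] pointing down, gripper open.
Joint ranges: [-2.86, 2.86], [-0.3, 2.09], [-1.38, 1.24], [0.06, 2.45], [-1.56, 4.7], [0.09, 2.05], [-2.69, 2.69]. Speed limits (rad/s): [2.57, 2.57, 3.14, 3.14, 3.14, 3.14, 3.14].

INTERFACE

Orientations are given as a rotation vector (axis times angle).
In Python, from bench import * gives the robot as it stands.
- The arm moves only by the shell command python3 -m jog 'ROWS' [FORCE]. ROWS is JSON, a list of rows, each an object of numbers: "claw": the finger opening in mm, from 0 to 87; "dx", "dy", "dz": the shift along the tool's x, y, z in mm; "spin": the turn about the tool's z in degrees. In form: [{"claw": .., "dx": .., "dy": .., "dz": .., "spin": ..}, ...]. A call has 1 to 20 rows; each row is the pose to reach, as a shift and turn from the pose commanded when the call began, along the tool's axes at that moment; what a row does not reach only later rows make up. A row lasts 1/12 s, in which the tool goes at most 41.7 mm and 7.16 degrees, less where a joint would pass 70% of its speed; a pose out of reach is approached as far as the arm can. A call with a gripper value outside its range is refused whole. The fingers move at their own pace and stop on an object; FORCE is the grip in N (left out, the last holds). Time passes only in rows, so rows that repeat a pose let the fingers close. It gives the time, the measured TCP pose, the force, the opening and the grip force at its end, in the units of the state.
- get_state(): the state, without advancing time (a new reading comes with each control period).
- get_image(name): name is "scene" or "top"; returns a dict with "frame" (384x512x3 uint8, red, green, blue), "depth" (384x512 float32, m along the optical axis (not along the pixel's ray), 0 where there is no reading), "K" (3x3 intrinsics, pixels), "T" (4x4, takes a point from camera to world coordinates). Camera axes: x right, y down, z forward; pixel columns grow to the right and rows downward; lengths in m; the calibration is good to about 2 mm. A picture is of the moment at which its call begins.
- close_job(): hands the job in; it is judged then, once.
The state is a dict: "time": time; "joint_positions": joint angles; "qd": joint speeds; "joint_torque": joint torques, N m; "position": TCP position; "tool_rot": TCP orientation; "ft_force": force on the tool from outside, world axes, zero at the start; "torque": the same for the moment, N m; "grip_width": opening from 0.0 (shut) to 1.0 (fully open); "grip_force": force on a finger pad.
Only numpy, scipy, OpenCV 4.12 (cv2) and the standard library are available. Lean on these libraries where they do the work, as an engineer would, in place of code of your own. Each camera call takes 0.05 s, during which the arm holds its last target. There are 200 camera calls.

## Working session

There is one attempt and no reset: what is moved stays moved. The work goes in short steps, Python scripts to look and compute and a shell command to move; the robot and the scene stay as the last step left them, time stands still between calls to the robot, and variables do not carry over. Pictures are saved under pics/ and viewed, at most 10 in all, crops included, and the job is handed in when it is done.

```bash
mkdir -p pics; ls
python3 - <<'E'
from bench import *
import cv2,numpy as np
s=get_state();print({k:np.round(v,3).tolist() for k,v in s.items()})
for n in("scene","top"):
    d=get_image(n);cv2.imwrite(f"pics/{n}0.png",d["frame"][:,:,::-1]);np.savez(f"{n}0.npz",**d)
    print(n,np.round(d["K"],1).tolist(),np.round(d["T"],3).tolist())
E
```

```text
pics
{'time': 0.0, 'joint_positions': [-1.137, 0.322, -0.07, 1.452, 0.023, 1.371, -0.057], 'qd': [0.0, -0.002, -0.001, 0.001, -0.001, -0.0, 0.0], 'joint_torque': [-0.0, -49.129, -0.404, -31.253, -0.064, 0.044, 0.0], 'position': [0.265, 0.593, 0.235], 'tool_rot': [-0.655, -3.072, 0.003], 'ft_force': [0.014, 0.589, 0.083], 'torque': [-0.01, 0.032, -0.004], 'grip_force': 0.0, 'grip_width': 0.995}
scene [[410.1, 0.0, 253.4], [0.0, 410.1, 187.9], [0.0, 0.0, 1.0]] [[0.884, 0.264, -0.385, 0.999], [0.466, -0.464, 0.753, -0.964], [0.021, -0.846, -0.534, 0.823], [0.0, 0.0, 0.0, 1.0]]
top [[395.1, 0.0, 258.2], [0.0, 395.1, 193.3], [0.0, 0.0, 1.0]] [[0.026, -0.992, 0.124, 0.369], [-1.0, -0.024, 0.012, -0.043], [-0.009, -0.124, -0.992, 1.448], [0.0, 0.0, 0.0, 1.0]]
```

View pics/scene0.png

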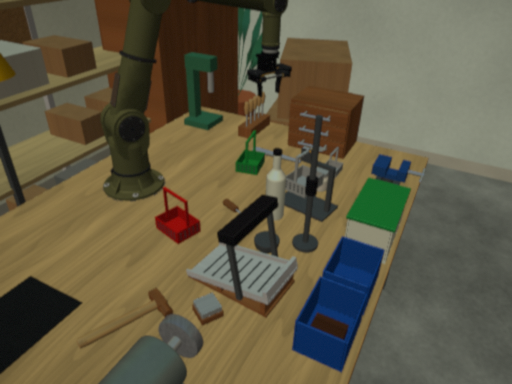

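View pics/top0.png

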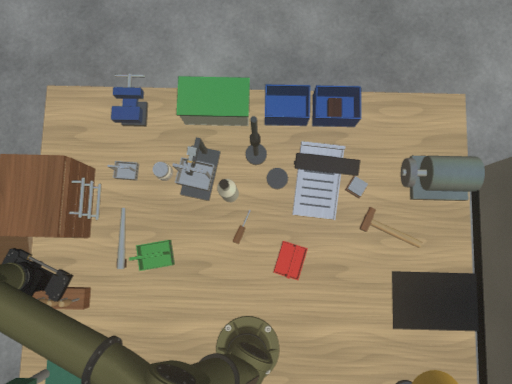

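The scene view shows the hook stand with hanging basket at about (310,180) and the rack with its lamp bar at (245,260). In the top view the stand is at (198,172), the rack at (320,180), the bottle at (228,189), the jar at (162,171) and the small look-alike basket at (125,170).

Run:
```python
import cv2,numpy as np
a=np.load("top0.npz")["frame"][:,:,::-1];b=np.load("scene0.npz")["frame"][:,:,::-1]
c1=cv2.resize(a[125:225,140:365],None,fx=3.5,fy=3.5,interpolation=cv2.INTER_CUBIC)
c2=cv2.resize(b[110:310,180:350],None,fx=3,fy=3,interpolation=cv2.INTER_CUBIC)
cv2.imwrite("pics/c1.png",c1);cv2.imwrite("pics/c2.png",c2)
```

```text
(no output)
```

View pics/c1.png

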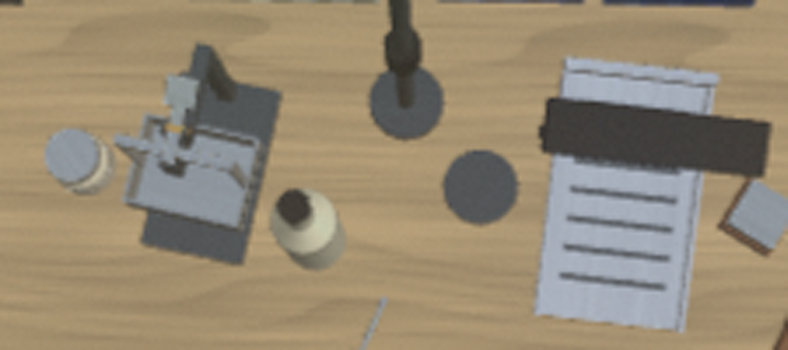

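View pics/c2.png

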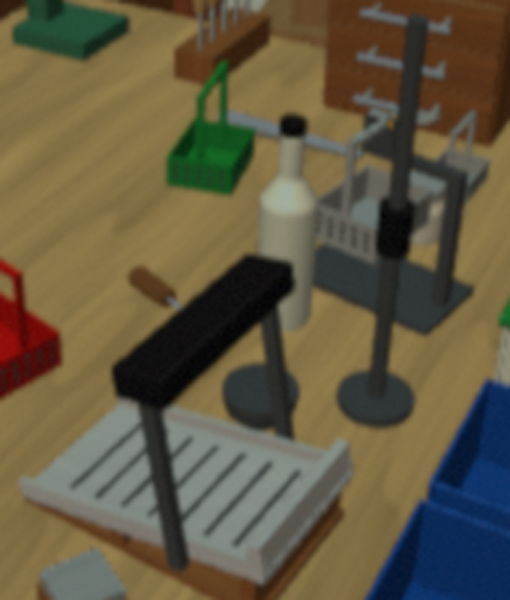

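The crops show, in the top view, the stand's base with its near edge at c1 (140,243)-(243,265), handle bar from (120,145) to (240,175), paddle at (182,92) and rack corners at (567,58), (718,75), (683,330), (537,313). The bottle stands on the robot's right of the stand, the jar on its left.

```bash
cat > h.py <<'E'
import numpy as np,cv2
def cloud(d):
    v,u=np.indices(d["depth"].shape);z=d["depth"]
    K=d["K"];P=np.stack([(u-K[0,2])/K[0,0]*z,(v-K[1,2])/K[1,1]*z,z],-1)
    return P@d["T"][:3,:3].T+d["T"][:3,3]
def rect(P):
    (c,s,a)=cv2.minAreaRect((P[:,:2]*1000).astype(np.float32)); return np.round(c,1),np.round(s,1),round(a,1)
E
python3 - <<'E'
from h import *
d=np.load("top0.npz");W=cloud(d);f=d["frame"].astype(int)
z=W[...,2];ok=d["depth"]>0
def box(u0,v0,u1,v1,za,zb):
    m=np.zeros(z.shape,bool);m[v0:v1,u0:u1]=1
    return m&ok&(z>za)&(z<zb)
for n,b in dict(table=(240,215,265,225,-1,1),base=(176,140,224,203,.004,.02),bar=(168,150,215,190,.19,.222),pad=(180,140,200,160,.222,.3),arm=(180,130,215,165,.165,.19),rim=(170,150,218,195,.09,.13),jar=(150,158,175,185,.06,.1),bottle=(215,170,245,205,.2,.3),bowl=(262,165,290,190,.02,.06),lamp=(292,150,362,178,.15,.3),pole=(240,110,270,165,.1,.5),block=(345,175,370,198,.02,.06)).items():
    m=box(*b);P=W[m]
    if len(P)<4: print(n,len(P));continue
    print(n,len(P),np.round(P.mean(0)*1000),'z',np.round(np.percentile(P[:,2],[5,50,95])*1000),*rect(P))
m=box(290,138,348,225,.008,.075);P=W[m]
A=np.c_[P[:,:2],np.ones(len(P))];
for _ in range(6):
    c=np.linalg.lstsq(A,P[:,2],rcond=None)[0];r=P[:,2]-A@c;k=abs(r)<.004;P=P[k];A=A[k]
print('deck',c,np.degrees(np.arctan(np.hypot(*c[:2]))),np.degrees(np.arctan2(c[1],c[0])),len(P),rect(P),P.mean(0))
for n,b in dict(bar=(168,150,215,190,.19,.222),pad=(180,140,200,160,.222,.3),arm=(180,130,215,165,.165,.19)).items():
    P=W[box(*b)]; print(n,(np.round(P*1000).astype(int)).tolist()[:60])
E
```

```text
table 250 [452.  -5.   2.] z [-3.  1. 14.] [451.8  -4.8] [34.1 88.3] 1.4
base 812 [615. 183.  11.] z [ 4. 11. 17.] [628.  195.4] [235.9 176.1] 2.0
bar 173 [601. 192. 210.] z [197. 210. 221.] [608.5 193.7] [ 54.  108.4] 2.5
pad 95 [646. 186. 232.] z [223. 232. 238.] [643.1 186.3] [28.1 41.9] 79.2
arm 95 [675. 178. 182.] z [172. 183. 187.] [667.1 181.8] [16.3 79.2] 79.9
rim 216 [596. 191. 109.] z [ 93. 111. 120.] [599. 194.] [117.1  91.4] 78.7
jar 198 [617. 321.  75.] z [67. 76. 81.] [618.3 321.8] [52.9 52.1] 46.0
bottle 83 [544.  78. 247.] z [215. 251. 254.] [545.5  78.5] [27.5 26.1] 46.2
bowl 361 [600. -92.  43.] z [38. 43. 48.] [601.2 -92.1] [73.7 72.2] 0.9
lamp 1042 [ 617. -240.  236.] z [229. 236. 241.] [ 618.4 -241.7] [200.3  50.5] 84.6
pole 335 [718.  -5. 256.] z [108. 242. 426.] [751.9 -11.2] [148.2 102. ] 4.7
block 263 [ 579. -381.   35.] z [24. 36. 42.] [ 578.6 -382.3] [59.9 58.7] 57.8
deck [ 0.17368207 -0.01221941 -0.06894831] 9.876837445133768 -4.0244160933482975 1668 (array([ 584.5, -235.9]), array([149.4, 281.6]), 85.1) [ 0.57135176 -0.23811609  0.03319489]
bar [[636, 188
[... 2360 characters left out ...]
7], [694, 184, 184], [694, 181, 184], [695, 178, 182], [695, 175, 181], [696, 172, 180], [695, 169, 181], [691, 184, 185], [692, 181, 182], [691, 178, 183], [691, 174, 185], [692, 172, 180], [693, 169, 177], [688, 185, 182], [688, 181, 184], [687, 177, 187], [688, 175, 182], [688, 171, 185], [691, 170, 172], [684, 187, 185], [685, 185, 181], [685, 181, 180], [684, 177, 184], [686, 175, 179], [685, 171, 183], [680, 187, 187], [681, 184, 183], [681, 181, 184], [681, 177, 183], [681, 174, 183], [683, 172, 176], [677, 186, 187], [678, 184, 182], [678, 181, 182], [678, 177, 183], [677, 174, 186], [681, 172, 173], [673, 183, 187], [674, 180, 186], [674, 177, 186], [675, 174, 183], [677, 173, 172]]
```

```bash
cat >> h.py <<'E'
from scipy.spatial.transform import Rotation as Ro
def go(s,p,yaz=None):
    R=Ro.from_rotvec(s["tool_rot"]).as_matrix(); t=R.T@(np.array(p)-np.array(s["position"])*1000)
    o="dxyz %s"%np.round(t,1)
    if yaz is not None:
        y=np.degrees(np.arctan2(R[1,1],R[0,1])); o+=" spin %.1f"%((y-yaz+90)%180-90)
    print(o)
E
python3 - <<'E'
from h import *; from bench import *
d=np.load("top0.npz");W=cloud(d)
c=np.array([599,194]);a=np.radians(-10.5);X=np.array([np.cos(a),np.sin(a)]);Y=np.array([-X[1],X[0]])
P=W[140:200,160:220].reshape(-1,3)*1000;q=P[:,:2]-c;x=q@X;y=q@Y;z=P[:,2]
m=(abs(x)<25)&(abs(y)>20)&(abs(y)<54)&(z>200)&(z<216)
f=np.polyfit(y[m],x[m],1);print('bar x=f(y)',f,m.sum(),np.median(z[m]),y[m].min(),y[m].max())
m=(x>36)&(x<66)&(z>222)&(abs(y)<25);print('pad',m.sum(),x[m].min(),x[m].max(),y[m].min(),y[m].max(),np.polyfit(x[m],z[m],1))
# pole top, deck
P=W[90:170,235:275].reshape(-1,3);t=P[P[:,2]>.40];print('poletop',len(t),t.mean(0))
o=np.array([.598,-.240]);a=np.radians(-4.9);X=np.array([np.cos(a),np.sin(a)]);Y=np.array([-X[1],X[0]])
P=W[135:225,285:350].reshape(-1,3);fr=d["frame"][135:225,285:350].reshape(-1,3).astype(int)
q=P[:,:2]-o;x=q@X*1000;y=q@Y*1000;h=P[:,2]*1000-(36+np.tan(np.radians(10))*x)
br=(fr.min(1)>110)&(P[:,2]>.004)
m=br&(abs(h)<6)&(abs(y)<90);print('deck h',np.median(h[m]),np.percentile(x[m],[0,1,99]))
for lo in(-120,-80,-40,0): 
    k=br&(h>-8)&(h<25)&(x>lo)&(x<lo+40)&(abs(y)<95);print(lo,np.percentile(y[k],[0.5,2,98,99.5]))
k=br&(h>15)&(h<45)&(abs(y)<75)&(x>80)&(x<150);print('stop',k.sum(),np.percentile(x[k],[2,50,98]),np.median(h[k]))
k=(x>140)&0
s=get_state()
# lookalike red basket
Q=W[225:290,260:320].reshape(-1,3);r=d["frame"][225:290,260:320].reshape(-1,3).astype(int);k=(r[:,0]>90)&(r[:,1]<60);print('red',k.sum(),rect(Q[k&(Q[:,2]<.06)]),np.percentile(Q[k][:,2],[5,50,99]))
go(s,[400,300,330],-10.5)
E
```

```text
bar x=f(y) [ 0.02446346 -0.26301652] 67 208.90760917900252 -52.279620058629256 53.57836349584884
pad 82 37.06549642272061 65.75914886313467 -13.561693705797527 14.540801306126728 [  0.30222584 217.47347215]
poletop 59 [ 0.63845757 -0.0178699   0.59594314]
deck h 1.2443014747568206 [-156.28568014 -147.33609984  115.78652481]
-120 [-74.07576304 -72.70459605  76.4715846   78.16987201]
-80 [-75.78300497 -73.62376526  75.71787809  77.48309721]
-40 [-75.77513325 -74.07452103  75.35454395  77.02344709]
0 [-75.7264052  -74.14160284  75.42956252  76.64937452]
stop 166 [107.89376249 116.91580271 123.43732147] 31.670346240263783
red 33 (array([ 282.1, -162.1]), array([ 67.5, 132.5]), 32.9) [0.00266833 0.01559049 0.09945992]
dxyz [-242.9 -212.7  -94. ] spin 76.4
```

```bash
python3 -m jog '[{"claw":0,"dx":0,"dy":0,"dz":-94,"spin":20},{"claw":0,"dx":0,"dy":0,"dz":-94,"spin":20},{"claw":0,"dx":-243,"dy":-213,"dz":-94,"spin":76},{"claw":0,"dx":-243,"dy":-213,"dz":-94,"spin":76},{"claw":0,"dx":-243,"dy":-213,"dz":-94,"spin":76},{"claw":0,"dx":-243,"dy":-213,"dz":-94,"spin":76},{"claw":0,"dx":-243,"dy":-213,"dz":-94,"spin":76},{"claw":0,"dx":-243,"dy":-213,"dz":-94,"spin":76},{"claw":0,"dx":-243,"dy":-213,"dz":-94,"spin":76},{"claw":0,"dx":-243,"dy":-213,"dz":-94,"spin":76},{"claw":0,"dx":-243,"dy":-213,"dz":-94,"spin":76},{"claw":0,"dx":-243,"dy":-213,"dz":-94,"spin":76},{"claw":0,"dx":-243,"dy":-213,"dz":-94,"spin":76},{"claw":0,"dx":-243,"dy":-213,"dz":-94,"spin":76}]'
python3 -c "
from h import *;from bench import *
go(get_state(),[646,185,310],-11);go(get_state(),[646,185,265],-11)"
```

```text
time: 1.27
position: [0.3991, 0.3013, 0.3302]
tool_rot: [-2.403, -2.024, 0.001]
ft_force: [-1.0, 0.2, 0.7]
grip_width: 0.046
grip_force: 0.0
dxyz [-72.6 263.1  20. ] spin 1.2
dxyz [-72.6 263.1  65. ] spin 1.2
```

```bash
python3 -m jog '[{"claw":0,"dx":-73,"dy":263,"dz":20,"spin":1},{"claw":0,"dx":-73,"dy":263,"dz":20,"spin":1},{"claw":0,"dx":-73,"dy":263,"dz":20,"spin":1},{"claw":0,"dx":-73,"dy":263,"dz":20,"spin":1},{"claw":0,"dx":-73,"dy":263,"dz":20,"spin":1},{"claw":0,"dx":-73,"dy":263,"dz":20,"spin":1},{"claw":0,"dx":-73,"dy":263,"dz":20,"spin":1},{"claw":0,"dx":-73,"dy":263,"dz":20,"spin":1},{"claw":0,"dx":-73,"dy":263,"dz":50,"spin":1},{"claw":0,"dx":-73,"dy":263,"dz":70,"spin":1}]'
python3 -c "
from h import *;from bench import *
go(get_state(),[646,185,212],-11)"
```

```text
time: 2.1
position: [0.646, 0.1842, 0.2589]
tool_rot: [-2.421, -2.001, 0.0]
ft_force: [-0.4, 0.2, -0.6]
grip_width: 0.001
grip_force: 0.0
dxyz [ 0.7 -0.1 46.9] spin 0.2
```

```bash
python3 -m jog '[{"claw":0,"dx":0,"dy":0,"dz":12,"spin":0},{"claw":0,"dx":0,"dy":0,"dz":20,"spin":0},{"claw":0,"dx":0,"dy":0,"dz":27,"spin":0},{"claw":0,"dx":0,"dy":0,"dz":34,"spin":0},{"claw":0,"dx":0,"dy":0,"dz":41,"spin":0},{"claw":0,"dx":0,"dy":0,"dz":48,"spin":0},{"claw":0,"dx":0,"dy":0,"dz":50,"spin":0},{"claw":0,"dx":0,"dy":0,"dz":50,"spin":0},{"claw":0,"dx":0,"dy":0,"dz":50,"spin":0},{"claw":0,"dx":0,"dy":0,"dz":50,"spin":0}]'
python3 -m jog '[{"claw":0,"dx":0,"dy":0,"dz":-40,"spin":0},{"claw":20,"dx":0,"dy":0,"dz":-80,"spin":0},{"claw":34,"dx":0,"dy":0,"dz":-120,"spin":0},{"claw":34,"dx":0,"dy":0,"dz":-120,"spin":0}]'
python3 - <<'E'
from h import *; from bench import *
d=get_image("top");W=cloud(d);np.savez("top1.npz",**d)
c=np.array([599,194]);a=np.radians(-10.5);X=np.array([np.cos(a),np.sin(a)]);Y=np.array([-X[1],X[0]])
s=get_state();print(s["position"])
d=get_image("scene");cv2.imwrite("pics/s1.png",cv2.resize(d["frame"][125:225,260:360,::-1],None,fx=5,fy=5,interpolation=cv2.INTER_CUBIC))
p=c-Y*38; print(p); go(s,[p[0],p[1],330],-11.3);go(s,[p[0],p[1],209],-11.3)
p=c+Y*38; print(p); go(s,[p[0],p[1],330],-11.3)
E
```

```text
time: 2.93
position: [0.648, 0.1818, 0.211]
tool_rot: [2.423, 1.995, 0.005]
ft_force: [7.3, -0.2, -1.6]
grip_width: 0.008
grip_force: 2.7
time: 3.27
position: [0.6491, 0.1827, 0.3408]
tool_rot: [2.421, 1.994, 0.021]
ft_force: [0.3, -0.1, 1.4]
grip_width: 0.151
grip_force: 0.0
[0.64828811 0.1824401  0.33696711]
[592.07505003 156.63631351]
dxyz [-36.1 -50.3   6.3] spin 0.2
dxyz [-36.8 -51.3 127.3] spin 0.2
[605.92494997 231.36368649]
dxyz [ 39.9 -51.    6.7] spin 0.2
```

View pics/s1.png

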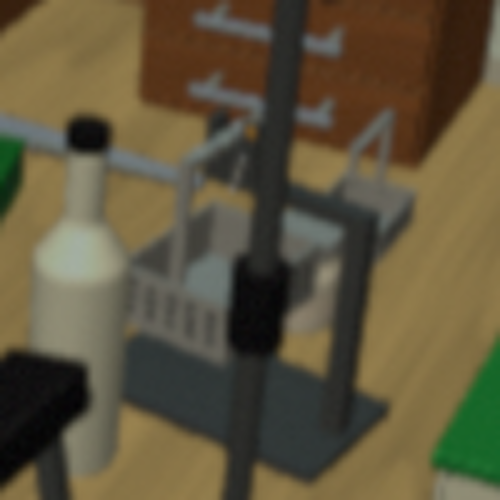

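The picture shows the basket still hanging, but the pole hides the hook; I'll check keeper from the top depth once the hand has moved aside.

```bash
python3 -m jog '[{"claw":40,"dx":40,"dy":-51,"dz":7,"spin":0},{"claw":40,"dx":40,"dy":-51,"dz":7,"spin":0},{"claw":40,"dx":40,"dy":-51,"dz":7,"spin":0},{"claw":40,"dx":40,"dy":-51,"dz":40,"spin":0},{"claw":40,"dx":40,"dy":-51,"dz":60,"spin":0},{"claw":40,"dx":40,"dy":-51,"dz":60,"spin":0}]'
python3 - <<'E'
from h import *; from bench import *
d=get_image("top");W=cloud(d)
c=np.array([599,194]);a=np.radians(-10.5);X=np.array([np.cos(a),np.sin(a)]);Y=np.array([-X[1],X[0]])
P=W[130:205,160:225].reshape(-1,3)*1000;q=P[:,:2]-c;x=q@X;y=q@Y;z=P[:,2]
for lo,hi in((-20,-5),(-5,10),(10,25),(25,40),(40,62)):
    m=(abs(y)<15)&(x>lo)&(x<hi)&(z>150)&(z<300);print(lo,m.sum(),np.round(np.percentile(z[m],[50,95])) if m.any() else '')
m=(abs(x)<25)&(y<-20)&(y>-54)&(z>200)&(z<216);print(np.polyfit(y[m],x[m],1),m.sum())
cv2.imwrite("pics/t1.png",cv2.resize(d["frame"][125:215,150:250,::-1],None,fx=5,fy=5,interpolation=cv2.INTER_CUBIC))
p=c+Y*38+X*.5; s=get_state();print(s["position"],s["tool_rot"]);go(s,[p[0],p[1],200],-11.3)
E
```

```text
time: 3.87
position: [0.6007, 0.2306, 0.2642]
tool_rot: [-2.422, -1.996, 0.016]
ft_force: [-0.2, -0.5, -0.8]
grip_width: 0.456
grip_force: 0.0
-20 34 [206. 222.]
-5 40 [210. 213.]
10 56 [218. 229.]
25 33 [232. 247.]
40 35 [183. 187.]
[0.06045817 0.98744712] 33
[0.60181755 0.23085517 0.26695533] [-2.4230677  -1.99645947  0.01082369]
dxyz [ 1.6  4.8 66.9] spin 0.3
```

View pics/t1.png

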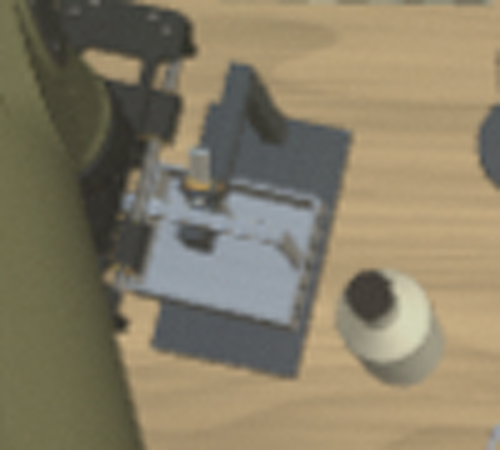

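The picture shows the keeper thrown back (at (200,165)) and the paddle gone from the rear, so it is open; the fingers straddle the bar's left half around (135,215).

```bash
python3 -m jog '[{"claw":40,"dx":1,"dy":2,"dz":25,"spin":0},{"claw":40,"dx":1,"dy":2,"dz":50,"spin":0},{"claw":40,"dx":1,"dy":2,"dz":64,"spin":0},{"claw":40,"dx":1,"dy":2,"dz":64,"spin":0},{"claw":40,"dx":1,"dy":2,"dz":64,"spin":0},{"claw":0,"dx":1,"dy":2,"dz":64,"spin":0},{"claw":0,"dx":1,"dy":2,"dz":64,"spin":0},{"claw":0,"dx":1,"dy":2,"dz":64,"spin":0},{"claw":0,"dx":1,"dy":2,"dz":64,"spin":0},{"claw":0,"dx":1,"dy":2,"dz":64,"spin":0},{"claw":0,"dx":1,"dy":2,"dz":64,"spin":0}]' 50
```

```text
time: 4.83
position: [0.6064, 0.2319, 0.207]
tool_rot: [2.425, 1.997, 0.002]
ft_force: [1.0, -0.1, 0.2]
grip_width: 0.104
grip_force: 50.0
```

```bash
python3 -m jog '[{"claw":30,"dx":0,"dy":0,"dz":0,"spin":0},{"claw":30,"dx":0,"dy":0,"dz":0,"spin":0},{"claw":30,"dx":0,"dy":0,"dz":7,"spin":0},{"claw":30,"dx":0,"dy":0,"dz":7,"spin":0},{"claw":30,"dx":0,"dy":0,"dz":7,"spin":0},{"claw":0,"dx":0,"dy":0,"dz":7,"spin":0},{"claw":0,"dx":0,"dy":0,"dz":7,"spin":0},{"claw":0,"dx":0,"dy":0,"dz":7,"spin":0},{"claw":0,"dx":0,"dy":0,"dz":7,"spin":0},{"claw":0,"dx":0,"dy":0,"dz":7,"spin":0},{"claw":0,"dx":0,"dy":0,"dz":7,"spin":0}]' 55
python3 -m jog '[{"claw":0,"dx":0,"dy":0,"dz":-8,"spin":0},{"claw":0,"dx":0,"dy":0,"dz":-17,"spin":0},{"claw":0,"dx":0,"dy":0,"dz":-26,"spin":0},{"claw":0,"dx":0,"dy":0,"dz":-34,"spin":0},{"claw":0,"dx":0,"dy":0,"dz":-36,"spin":0},{"claw":0,"dx":0,"dy":0,"dz":-36,"spin":0},{"claw":0,"dx":0,"dy":0,"dz":-36,"spin":0}]'
python3 -c "
from h import *;from bench import *
s=get_state();p=s['position']*1000;go(s,p+140*np.array([-.982,.185,0]))"
```

```text
time: 5.75
position: [0.6062, 0.2319, 0.1997]
tool_rot: [2.425, 1.997, 0.001]
ft_force: [0.6, 0.2, 0.5]
grip_width: 0.102
grip_force: 55.0
time: 6.33
position: [0.606, 0.2319, 0.2356]
tool_rot: [-2.425, -1.997, -0.0]
ft_force: [-0.2, 0.5, -3.4]
grip_width: 0.105
grip_force: 55.0
dxyz [  -0.9 -139.9   -0. ]
```

```bash
python3 -m jog '[{"claw":0,"dx":0,"dy":-10,"dz":0,"spin":0},{"claw":0,"dx":0,"dy":-30,"dz":0,"spin":0},{"claw":0,"dx":-1,"dy":-55,"dz":0,"spin":0},{"claw":0,"dx":-1,"dy":-80,"dz":0,"spin":0},{"claw":0,"dx":-1,"dy":-105,"dz":0,"spin":0},{"claw":0,"dx":-1,"dy":-130,"dz":0,"spin":0},{"claw":0,"dx":-1,"dy":-140,"dz":0,"spin":0},{"claw":0,"dx":-1,"dy":-145,"dz":-25,"spin":0},{"claw":0,"dx":-1,"dy":-145,"dz":-60,"spin":0},{"claw":0,"dx":-1,"dy":-145,"dz":-95,"spin":0},{"claw":0,"dx":-1,"dy":-145,"dz":-130,"spin":0},{"claw":0,"dx":-1,"dy":-145,"dz":-165,"spin":0},{"claw":0,"dx":-1,"dy":-145,"dz":-185,"spin":0},{"claw":0,"dx":-1,"dy":-145,"dz":-185,"spin":0},{"claw":0,"dx":-1,"dy":-145,"dz":-185,"spin":0}]'
python3 - <<'E'
from h import *; from bench import *
s=get_state();print(np.round(s["joint_positions"],2),s["grip_width"])
d=get_image("scene");cv2.imwrite("pics/s2.png",d["frame"][:,:,::-1])
a=np.radians(-4.9);X=np.array([np.cos(a),np.sin(a)]);Y=np.array([-X[1],X[0]])
o=np.array([598,-240])
for dx in(-65,):
    # basket origin at deck dx; level basket touches uphill edge first
    b=o+X*dx*np.cos(np.radians(10)); p=b+Y*38; go(s,[p[0],p[1],410],-4.9); print(p)
E
```

```text
time: 7.58
position: [0.4639, 0.2587, 0.4208]
tool_rot: [2.425, 1.997, 0.003]
ft_force: [-1.5, 0.1, -3.4]
grip_width: 0.108
grip_force: 55.0
[-0.87  0.03  0.32  1.42 -0.01  1.68 -0.74] 0.1075537607291091
dxyz [-432.7  159.6   10.5] spin -6.2
[ 537.46728588 -196.67112762]
```

View pics/s2.png

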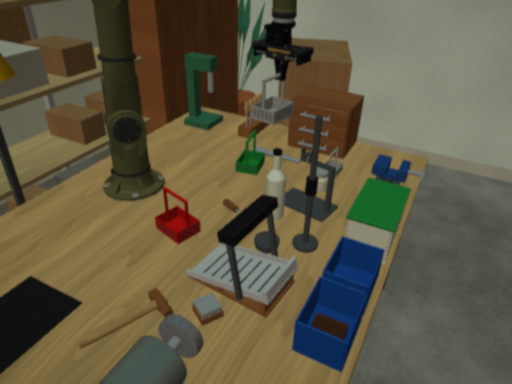

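The picture shows the basket hanging level from the gripper at (270,107), clear of bottle and hook.

Run:
```python
from h import *; from bench import *
s=get_state();d=get_image("scene");W=cloud(d)
R=Ro.from_rotvec(s["tool_rot"]).as_matrix()
P=((W-s["position"])@R*1000)[(d["depth"]>0)]
P=P[(abs(P[:,0])<160)&(abs(P[:,1])<160)]
for lo in range(-180,30,15):
    m=(P[:,2]>lo)&(P[:,2]<lo+15)
    if m.sum()>8: print(lo,m.sum(),np.round(np.percentile(P[m],[1,99],axis=0)[:,:2]).tolist())
```

```text
-180 128 [[-38.0, -26.0], [21.0, 36.0]]
-165 135 [[-41.0, -47.0], [11.0, 37.0]]
-150 114 [[-39.0, -49.0], [25.0, 18.0]]
-135 130 [[-27.0, -48.0], [24.0, 18.0]]
-120 140 [[-28.0, -48.0], [25.0, 19.0]]
-105 394 [[-40.0, -92.0], [31.0, 96.0]]
-90 246 [[-41.0, -87.0], [30.0, 94.0]]
-75 301 [[-41.0, -86.0], [32.0, 88.0]]
-60 59 [[-38.0, -87.0], [26.0, 88.0]]
-45 64 [[-14.0, -22.0], [12.0, 22.0]]
-30 54 [[-14.0, -17.0], [12.0, 19.0]]
-15 107 [[-94.0, -14.0], [8.0, 15.0]]
0 49 [[-96.0, -11.0], [10.0, 15.0]]
15 23 [[-99.0, -6.0], [20.0, 6.0]]
```

```bash
python3 -m jog '[{"claw":0,"dx":0,"dy":0,"dz":-30,"spin":0},{"claw":0,"dx":0,"dy":0,"dz":-60,"spin":0},{"claw":0,"dx":0,"dy":0,"dz":-90,"spin":0},{"claw":0,"dx":0,"dy":0,"dz":-120,"spin":0},{"claw":0,"dx":0,"dy":0,"dz":-150,"spin":0},{"claw":0,"dx":0,"dy":0,"dz":-180,"spin":0},{"claw":0,"dx":0,"dy":0,"dz":-210,"spin":0},{"claw":0,"dx":0,"dy":0,"dz":-240,"spin":0},{"claw":0,"dx":0,"dy":0,"dz":-270,"spin":0},{"claw":0,"dx":0,"dy":0,"dz":-300,"spin":0},{"claw":0,"dx":0,"dy":0,"dz":-300,"spin":0},{"claw":0,"dx":0,"dy":0,"dz":-300,"spin":0}]'
python3 -c "
from bench import *;from h import *
s=get_state();print(np.round(s['joint_positions'],2),Ro.from_rotvec(s['tool_rot']).as_matrix()[:,2])"
```

```text
time: 8.68
position: [0.4535, 0.2533, 0.6209]
tool_rot: [2.417, 1.991, 0.08]
ft_force: [0.5, 0.5, -3.8]
grip_width: 0.103
grip_force: 55.0
[-0.93  0.12  0.45  0.92 -0.06  2.05 -0.71] [ 0.04497406  0.02544554 -0.99866404]
```

```bash
python3 -m jog '[{"claw":0,"dx":0,"dy":0,"dz":40,"spin":0},{"claw":0,"dx":0,"dy":0,"dz":80,"spin":0},{"claw":0,"dx":0,"dy":0,"dz":120,"spin":0},{"claw":0,"dx":0,"dy":0,"dz":120,"spin":0},{"claw":0,"dx":0,"dy":0,"dz":120,"spin":0}]'
python3 -c "
from bench import *;from h import *
s=get_state();print(np.round(s['joint_positions'],2),Ro.from_rotvec(s['tool_rot']).as_matrix()[:,2])"
```

```text
time: 9.1
position: [0.4578, 0.2562, 0.499]
tool_rot: [2.417, 1.993, 0.07]
ft_force: [0.4, 0.4, -2.2]
grip_width: 0.104
grip_force: 55.1
[-0.97  0.02  0.41  1.29 -0.    1.79 -0.75] [ 0.03977592  0.0220154  -0.99896606]
```

```bash
python3 -c "
from h import *;from bench import *
go(get_state(),[500,-40,480],-4.9)"
```

```text
dxyz [-283.2   97.3   14.2] spin -6.1
```

```bash
python3 -m jog '[{"claw":0,"dx":-30,"dy":10,"dz":14,"spin":-1},{"claw":0,"dx":-65,"dy":22,"dz":14,"spin":-2},{"claw":0,"dx":-100,"dy":34,"dz":14,"spin":-3},{"claw":0,"dx":-135,"dy":46,"dz":14,"spin":-4},{"claw":0,"dx":-170,"dy":58,"dz":14,"spin":-5},{"claw":0,"dx":-205,"dy":70,"dz":14,"spin":-6},{"claw":0,"dx":-240,"dy":82,"dz":14,"spin":-6},{"claw":0,"dx":-270,"dy":92,"dz":14,"spin":-6},{"claw":0,"dx":-283,"dy":97,"dz":14,"spin":-6},{"claw":0,"dx":-283,"dy":97,"dz":14,"spin":-6},{"claw":0,"dx":-283,"dy":97,"dz":-16,"spin":-6},{"claw":0,"dx":-283,"dy":97,"dz":-56,"spin":-6},{"claw":0,"dx":-283,"dy":97,"dz":-96,"spin":-6},{"claw":0,"dx":-283,"dy":97,"dz":-136,"spin":-6},{"claw":0,"dx":-283,"dy":97,"dz":-300,"spin":-6},{"claw":0,"dx":-283,"dy":97,"dz":-400,"spin":-6},{"claw":0,"dx":-283,"dy":97,"dz":-500,"spin":-6},{"claw":0,"dx":-283,"dy":97,"dz":-600,"spin":-6},{"claw":0,"dx":-283,"dy":97,"dz":-600,"spin":-6},{"claw":0,"dx":-283,"dy":97,"dz":-600,"spin":-6}]'
cat > st.py <<'E'
from bench import *;from h import *
s=get_state();R=Ro.from_rotvec(s['tool_rot']).as_matrix();z=R[:,2]
print(np.round(s['joint_positions'],2),'pos',np.round(s['position']*1000,1),'tilt %.1f az %.1f yaz %.1f'%(np.degrees(np.arccos(-z[2])),np.degrees(np.arctan2(z[1],z[0])),np.degrees(np.arctan2(R[1,1],R[0,1]))),'grip',round(s['grip_width'],3))
E
python3 st.py
```

```text
time: 10.77
position: [0.4784, -0.0425, 0.6463]
tool_rot: [2.278, 2.085, 0.139]
ft_force: [-0.8, 0.9, -3.2]
grip_width: 0.104
grip_force: 55.0
[-0.39  0.02  0.47  0.97 -0.05  2.05 -0.04] pos [478.4 -42.5 646.3] tilt 5.9 az 13.3 yaz -5.2 grip 0.104
```

```bash
python3 -c "
from h import *;from bench import *
go(get_state(),[440,-240,600]);go(get_state(),[440,-240,1000])"
```

```text
dxyz [-201.5  -24.9   37.5]
dxyz [-188.5   14.2 -360.3]
```

```bash
python3 -m jog '[{"claw":0,"dx":-30,"dy":-4,"dz":5,"spin":0},{"claw":0,"dx":-65,"dy":-8,"dz":12,"spin":0},{"claw":0,"dx":-100,"dy":-12,"dz":20,"spin":0},{"claw":0,"dx":-135,"dy":-16,"dz":28,"spin":0},{"claw":0,"dx":-170,"dy":-21,"dz":34,"spin":0},{"claw":0,"dx":-200,"dy":-25,"dz":37,"spin":0},{"claw":0,"dx":-200,"dy":-20,"dz":0,"spin":0},{"claw":0,"dx":-195,"dy":-15,"dz":-40,"spin":0},{"claw":0,"dx":-195,"dy":-10,"dz":-80,"spin":0},{"claw":0,"dx":-195,"dy":-5,"dz":-120,"spin":0},{"claw":0,"dx":-190,"dy":0,"dz":-200,"spin":0},{"claw":0,"dx":-188,"dy":14,"dz":-360,"spin":0},{"claw":0,"dx":-188,"dy":14,"dz":-360,"spin":0},{"claw":0,"dx":-188,"dy":14,"dz":-360,"spin":0}]';python3 st.py
```

```text
time: 11.93
position: [0.4381, -0.2267, 0.6618]
tool_rot: [2.244, 2.048, 0.168]
ft_force: [0.5, 0.0, -2.9]
grip_width: 0.109
grip_force: 54.8
[ 0.53  0.06 -0.06  0.89 -0.07  2.05  0.34] pos [ 438.1 -226.7  661.8] tilt 8.5 az 0.6 yaz -5.3 grip 0.109
```

```bash
cat >> h.py <<'E'
a=np.radians(-4.9);t=np.radians(10)
Xd=np.array([np.cos(t)*np.cos(a),np.cos(t)*np.sin(a),np.sin(t)]);Yd=np.array([-np.sin(a),np.cos(a),0]);Zd=np.cross(Xd,Yd)
Od=np.array([598,-240,36.5])
def deck(x,y,z): return Od+x*Xd+y*Yd+z*Zd
E
python3 - <<'E'
from h import *;from bench import *
s=get_state();R=Ro.from_rotvec(s["tool_rot"]).as_matrix()
yb=R[:,0] if R[1,0]>0 else -R[:,0]
for h in(80,25,3): 
    p=deck(-80,0,0)+[0,0,h]+38*yb-129.7*R[:,2];print(h,np.round(p));go(s,p,-4.9)
E
```

```text
80 [ 504. -196.  231.]
dxyz [ 30.3  -1.5 435.4] spin -0.4
25 [ 504. -196.  176.]
dxyz [ 29.5  -9.6 489.8] spin -0.4
3 [ 504. -196.  154.]
dxyz [ 29.2 -12.8 511.5] spin -0.4
```

```bash
python3 -m jog '[{"claw":0,"dx":10,"dy":0,"dz":30,"spin":0},{"claw":0,"dx":20,"dy":0,"dz":70,"spin":0},{"claw":0,"dx":30,"dy":0,"dz":110,"spin":0},{"claw":0,"dx":30,"dy":0,"dz":150,"spin":0},{"claw":0,"dx":30,"dy":0,"dz":190,"spin":0},{"claw":0,"dx":30,"dy":0,"dz":230,"spin":0},{"claw":0,"dx":30,"dy":-1,"dz":270,"spin":0},{"claw":0,"dx":30,"dy":-1,"dz":310,"spin":0},{"claw":0,"dx":30,"dy":-1,"dz":350,"spin":0},{"claw":0,"dx":30,"dy":-1,"dz":390,"spin":0},{"claw":0,"dx":30,"dy":-1,"dz":420,"spin":0},{"claw":0,"dx":30,"dy":-1,"dz":435,"spin":0},{"claw":0,"dx":30,"dy":-1,"dz":435,"spin":0},{"claw":0,"dx":30,"dy":-1,"dz":435,"spin":0},{"claw":0,"dx":30,"dy":-1,"dz":435,"spin":0}]';python3 st.py
python3 - <<'E'
from h import *;from bench import *
s=get_state();R=Ro.from_rotvec(s["tool_rot"]).as_matrix()
d=get_image("scene");cv2.imwrite("pics/s3.png",cv2.resize(d["frame"][130:320,130:330,::-1],None,fx=3,fy=3,interpolation=cv2.INTER_CUBIC))
yb=R[:,0] if R[1,0]>0 else -R[:,0]
for h in(12,3): 
    p=deck(-80,0,0)+[0,0,h]+38*yb-129.7*R[:,2];print(h,np.round(p));go(s,p,-4.9)
E
```

```text
time: 13.18
position: [0.5057, -0.1964, 0.2337]
tool_rot: [2.241, 2.047, 0.171]
ft_force: [-0.4, -0.1, -3.5]
grip_width: 0.107
grip_force: 54.8
[ 0.49 -0.   -0.13  1.84 -0.06  1.17  0.29] pos [ 505.7 -196.4  233.7] tilt 8.7 az 0.2 yaz -5.2 grip 0.107
12 [ 503. -195.  163.]
dxyz [ -0.3 -13.   69.2] spin -0.3
3 [ 503. -195.  154.]
dxyz [ -0.4 -14.3  78.1] spin -0.3
```

View pics/s3.png

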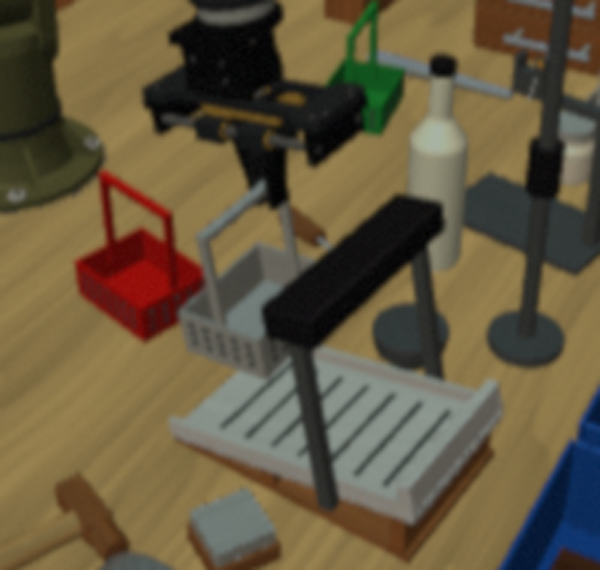

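The picture shows the basket over the rack's lower half, in line with it and tilted to the slope, the gripper body clear of the lamp bar.

```bash
python3 -m jog '[{"claw":0,"dx":0,"dy":-3,"dz":20,"spin":0},{"claw":0,"dx":0,"dy":-8,"dz":45,"spin":0},{"claw":0,"dx":0,"dy":-12,"dz":65,"spin":0},{"claw":0,"dx":0,"dy":-14,"dz":73,"spin":0},{"claw":0,"dx":0,"dy":-14,"dz":75,"spin":0},{"claw":0,"dx":0,"dy":-14,"dz":76,"spin":0},{"claw":0,"dx":0,"dy":-14,"dz":77,"spin":0},{"claw":0,"dx":0,"dy":-14,"dz":77,"spin":0},{"claw":0,"dx":0,"dy":-14,"dz":77,"spin":0}]';python3 st.py
```

```text
time: 13.98
position: [0.5042, -0.195, 0.1571]
tool_rot: [2.24, 2.046, 0.172]
ft_force: [-2.9, 4.3, 4.2]
grip_width: 0.105
grip_force: 55.1
[ 0.49  0.05 -0.14  1.94 -0.05  1.01  0.29] pos [ 504.2 -195.   157.1] tilt 8.8 az 0.1 yaz -5.2 grip 0.105
```

```bash
python3 -m jog '[{"claw":0,"dx":0,"dy":0,"dz":0,"spin":0},{"claw":0,"dx":0,"dy":0,"dz":1,"spin":0},{"claw":0,"dx":0,"dy":0,"dz":2,"spin":0},{"claw":0,"dx":0,"dy":0,"dz":2,"spin":0}]' 4
python3 -m jog '[{"claw":14,"dx":0,"dy":0,"dz":2,"spin":0},{"claw":22,"dx":0,"dy":0,"dz":2,"spin":0},{"claw":30,"dx":0,"dy":0,"dz":2,"spin":0},{"claw":30,"dx":0,"dy":0,"dz":0,"spin":0},{"claw":30,"dx":0,"dy":0,"dz":-10,"spin":0},{"claw":30,"dx":0,"dy":0,"dz":-30,"spin":0},{"claw":30,"dx":0,"dy":0,"dz":-60,"spin":0},{"claw":30,"dx":0,"dy":0,"dz":-100,"spin":0},{"claw":30,"dx":0,"dy":0,"dz":-140,"spin":0},{"claw":0,"dx":0,"dy":0,"dz":-180,"spin":0},{"claw":0,"dx":0,"dy":0,"dz":-220,"spin":0},{"claw":0,"dx":0,"dy":0,"dz":-220,"spin":0},{"claw":0,"dx":0,"dy":0,"dz":-220,"spin":0}]'
python3 st.py;python3 - <<'E'
from h import *;from bench import *
d=get_image("scene");np.savez("s4.npz",**d);cv2.imwrite("pics/s4.png",cv2.resize(d["frame"][130:320,130:330,::-1],None,fx=3,fy=3,interpolation=cv2.INTER_CUBIC))
E
```

```text
time: 14.32
position: [0.5031, -0.1951, 0.1524]
tool_rot: [2.242, 2.048, 0.17]
ft_force: [-2.4, 3.1, 2.4]
grip_width: 0.117
grip_force: 4.0
time: 15.4
position: [0.4712, -0.196, 0.374]
tool_rot: [2.237, 2.042, 0.173]
ft_force: [0.1, 0.8, -0.6]
grip_width: 0.126
grip_force: 0.0
[ 0.51 -0.11 -0.11  1.66 -0.07  1.44  0.31] pos [ 471.2 -196.   374. ] tilt 9.0 az -0.8 yaz -5.3 grip 0.126
```

View pics/s4.png

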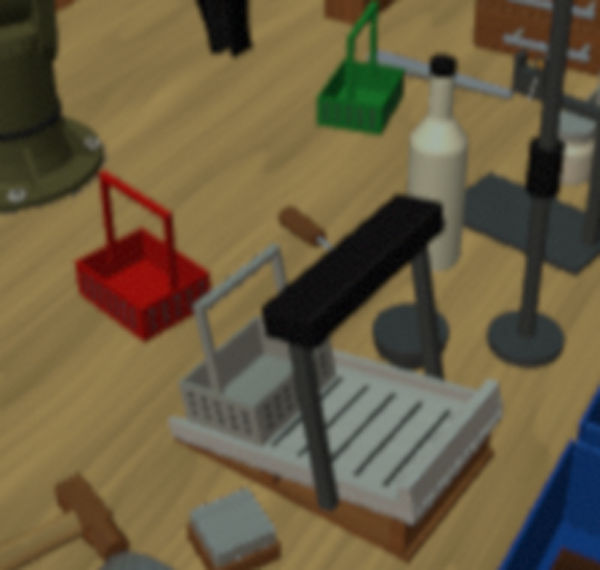

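The picture shows the basket standing flat between the rails on the rack's lower half, free of the gripper. Next I measure it and gain more backward lean in the same way.

```bash
cat > bk.py <<'E'
from h import *;from bench import *
d=get_image("top");W=cloud(d)*1000
P=W[100:235,270:360].reshape(-1,3);f=d["frame"][100:235,270:360].reshape(-1,3).astype(int)
q=(P-Od)@np.stack([Xd,Yd,Zd],1)
m=(q[:,2]>36)&(q[:,2]<52)&(abs(q[:,1])<66)&(q[:,0]>-150)&(q[:,0]<118)&(f.min(1)>60);r=q[m]
print('rim',m.sum(),rect(r),np.median(r[:,2]),np.percentile(r[:,0],[2,98]),np.percentile(r[:,1],[2,98]))
m=(q[:,2]>122)&(q[:,2]<146)&(abs(q[:,1])<66)&(q[:,0]>-130)&(q[:,0]<28);r=q[m]
if m.sum()>5: print('bar',m.sum(),np.median(r,0),np.polyfit(r[:,1],r[:,0],1))
E
python3 bk.py
python3 -m jog '[{"claw":60,"dx":20,"dy":0,"dz":-30,"spin":7},{"claw":60,"dx":40,"dy":-5,"dz":-65,"spin":14},{"claw":60,"dx":70,"dy":-10,"dz":-100,"spin":21},{"claw":60,"dx":100,"dy":-15,"dz":-135,"spin":28},{"claw":60,"dx":106,"dy":-20,"dz":-170,"spin":35},{"claw":60,"dx":106,"dy":-20,"dz":-205,"spin":42},{"claw":60,"dx":106,"dy":-20,"dz":-240,"spin":49},{"claw":60,"dx":106,"dy":-20,"dz":-270,"spin":56},{"claw":60,"dx":106,"dy":-20,"dz":-300,"spin":63},{"claw":60,"dx":106,"dy":-20,"dz":-340,"spin":70},{"claw":60,"dx":106,"dy":0,"dz":-380,"spin":77},{"claw":60,"dx":106,"dy":0,"dz":-500,"spin":84},{"claw":60,"dx":106,"dy":0,"dz":-600,"spin":90},{"claw":60,"dx":106,"dy":0,"dz":-700,"spin":90},{"claw":60,"dx":106,"dy":0,"dz":-800,"spin":90},{"claw":60,"dx":106,"dy":0,"dz":-900,"spin":90}]';python3 st.py
```

```text
rim 54 (array([-82815. ,  12070.2]), array([90780.6, 90822.2]), 88.7) 45.96865628691092 [-127.00811879  -37.85383553] [-30.8107244   57.78041027]
bar 24 [-82.64607424  43.76134317 138.0607647 ] [ 3.78251756e-02 -8.42178363e+01]
time: 16.83
position: [0.4172, -0.088, 0.691]
tool_rot: [-3.122, 0.139, -0.315]
ft_force: [-0.2, -0.5, 0.2]
grip_width: 0.694
grip_force: 0.0
[ 0.48 -0.08 -0.26  0.97 -0.06  2.05 -1.48] pos [417.2 -88.  691. ] tilt 11.5 az -2.2 yaz -95.0 grip 0.694
```

```bash
python3 -c "
from h import *;from bench import *
go(get_state(),[450,-100,1700])"; python3 -m jog '[{"claw":60,"dx":230,"dy":0,"dz":-970,"spin":0},{"claw":60,"dx":230,"dy":0,"dz":-970,"spin":0},{"claw":60,"dx":230,"dy":0,"dz":-970,"spin":0},{"claw":60,"dx":230,"dy":0,"dz":-970,"spin":0},{"claw":60,"dx":230,"dy":0,"dz":-970,"spin":0},{"claw":60,"dx":230,"dy":0,"dz":-970,"spin":0},{"claw":60,"dx":230,"dy":0,"dz":-970,"spin":0},{"claw":60,"dx":230,"dy":0,"dz":-970,"spin":0}]';python3 st.py
```

```text
dxyz [ 2.340e+02 -9.000e-01 -9.821e+02]
time: 17.5
position: [0.4424, -0.0877, 0.7185]
tool_rot: [3.108, -0.14, 0.4]
ft_force: [0.1, -0.3, 0.4]
grip_width: 0.69
grip_force: 0.0
[ 0.7  -0.03 -0.51  0.86 -0.05  2.05 -1.5 ] pos [442.4 -87.7 718.5] tilt 14.6 az -3.8 yaz -95.1 grip 0.69
```

```bash
python3 -m jog '[{"claw":60,"dx":280,"dy":0,"dz":-960,"spin":0},{"claw":60,"dx":280,"dy":0,"dz":-960,"spin":0},{"claw":60,"dx":280,"dy":0,"dz":-960,"spin":0},{"claw":60,"dx":280,"dy":0,"dz":-960,"spin":0},{"claw":60,"dx":280,"dy":0,"dz":-960,"spin":0},{"claw":60,"dx":280,"dy":0,"dz":-960,"spin":0},{"claw":60,"dx":280,"dy":0,"dz":-960,"spin":0},{"claw":60,"dx":280,"dy":0,"dz":-960,"spin":0},{"claw":60,"dx":280,"dy":0,"dz":-960,"spin":0},{"claw":60,"dx":280,"dy":0,"dz":-960,"spin":0},{"claw":60,"dx":280,"dy":0,"dz":-960,"spin":0},{"claw":60,"dx":280,"dy":0,"dz":-960,"spin":0},{"claw":60,"dx":280,"dy":0,"dz":-960,"spin":0},{"claw":60,"dx":280,"dy":0,"dz":-960,"spin":0},{"claw":60,"dx":280,"dy":0,"dz":-960,"spin":0},{"claw":60,"dx":280,"dy":0,"dz":-960,"spin":0}]';python3 st.py
```

```text
time: 18.83
position: [0.461, -0.0844, 0.7443]
tool_rot: [3.091, -0.141, 0.483]
ft_force: [0.6, -0.2, -0.4]
grip_width: 0.689
grip_force: 0.0
[ 0.2   0.   -0.06  0.78 -0.02  2.05 -1.54] pos [461.  -84.4 744.3] tilt 17.7 az -4.4 yaz -95.2 grip 0.689
```

```bash
python3 -m jog '[{"claw":60,"dx":300,"dy":0,"dz":-950,"spin":0},{"claw":60,"dx":300,"dy":0,"dz":-950,"spin":0},{"claw":60,"dx":300,"dy":0,"dz":-950,"spin":0}]' >/dev/null; python3 st.py
python3 -m jog '[{"claw":60,"dx":330,"dy":0,"dz":-940,"spin":0},{"claw":60,"dx":330,"dy":0,"dz":-940,"spin":0},{"claw":60,"dx":330,"dy":0,"dz":-940,"spin":0}]' >/dev/null; python3 st.py
python3 -m jog '[{"claw":60,"dx":360,"dy":0,"dz":-930,"spin":0},{"claw":60,"dx":360,"dy":0,"dz":-930,"spin":0},{"claw":60,"dx":360,"dy":0,"dz":-930,"spin":0}]' >/dev/null; python3 st.py
python3 -m jog '[{"claw":60,"dx":390,"dy":0,"dz":-920,"spin":0},{"claw":60,"dx":390,"dy":0,"dz":-920,"spin":0},{"claw":60,"dx":390,"dy":0,"dz":-920,"spin":0}]' >/dev/null; python3 st.py
```

```text
[ 0.12  0.    0.01  0.72 -0.02  2.05 -1.54] pos [460.3 -83.5 769.6] tilt 20.8 az -4.8 yaz -95.2 grip 0.689
[ 0.07  0.    0.07  0.67 -0.02  2.05 -1.54] pos [457.8 -82.4 793.1] tilt 23.7 az -5.1 yaz -95.3 grip 0.692
[ 0.05 -0.    0.08  0.63 -0.02  2.05 -1.54] pos [453.1 -81.  816.3] tilt 26.6 az -5.3 yaz -95.3 grip 0.686
[ 0.08 -0.    0.05  0.58 -0.02  2.05 -1.55] pos [446.3 -79.2 839. ] tilt 29.4 az -5.4 yaz -95.4 grip 0.692
```

Works very well: 3° per call and aligned with the rack axis. Three more.

```bash
python3 -m jog '[{"claw":60,"dx":430,"dy":0,"dz":-900,"spin":0},{"claw":60,"dx":430,"dy":0,"dz":-900,"spin":0},{"claw":60,"dx":430,"dy":0,"dz":-900,"spin":0}]' >/dev/null
python3 -m jog '[{"claw":60,"dx":460,"dy":0,"dz":-880,"spin":0},{"claw":60,"dx":460,"dy":0,"dz":-880,"spin":0},{"claw":60,"dx":460,"dy":0,"dz":-880,"spin":0}]' >/dev/null
python3 -m jog '[{"claw":60,"dx":490,"dy":0,"dz":-870,"spin":0},{"claw":60,"dx":490,"dy":0,"dz":-870,"spin":0},{"claw":60,"dx":490,"dy":0,"dz":-870,"spin":0}]' >/dev/null; python3 st.py
python3 - <<'E'
from h import *;from bench import *
s=get_state();R=Ro.from_rotvec(s["tool_rot"]).as_matrix()
print(np.round(R,2).tolist())
# tip centre = TCP + 14 z
for n,(x,z,h) in dict(above=(-165,20,180),low=(-165,22,0),wall=(-140,22,0),fin=(20,22,0)).items():
    p=deck(x,0,z)+[0,0,h]-14*R[:,2];print(n,np.round(p));go(s,p,-94.9)
print('step 10mm up slope in tool',np.round(R.T@Xd*100,1))
E
```

```text
[ 0.26 -0.01 -0.14  0.44 -0.02  2.05 -1.55] pos [418.9 -73.3 903.6] tilt 37.8 az -5.7 yaz -95.5 grip 0.691
[[0.79, -0.1, 0.61], [-0.07, -1.0, -0.06], [0.61, 0.0, -0.79]]
above [ 424. -225.  219.]
dxyz [-404.6  148.3  553.7] spin -0.6
low [ 424. -225.   41.]
dxyz [-514.   147.7  694.2] spin -0.6
wall [ 448. -227.   45.]
dxyz [-491.9  147.5  705.8] spin -0.6
fin [ 605. -241.   73.]
dxyz [-350.3  146.   780.4] spin -0.6
step 10mm up slope in tool [88.5 -0.9 46.6]
```

Run:
```python
from h import *
d=np.load("top0.npz");W=cloud(d)*1000;f=d["frame"].astype(int)
m=(f[...,0]>70)&(f[...,0]>2*f[...,1])&(W[...,1]<-20)&(W[...,1]>-250)&(W[...,0]>200)&(W[...,0]<480);P=W[m]
for a,b in((-5,30),(30,60),(60,90),(90,200)):
    k=(P[:,2]>a)&(P[:,2]<b);print(a,k.sum(),np.percentile(P[k],[1,99],axis=0).round().tolist() if k.any() else '')
s=np.load("s4.npz");W=cloud(s)*1000;f=s["frame"].astype(int)
m=(f[...,0]>70)&(f[...,0]>2*f[...,1])&(W[...,1]<0)&(W[...,1]>-300)&(W[...,0]>200)&(W[...,0]<480);P=W[m]
for a,b in((-5,30),(30,60),(60,90),(90,200)):
    k=(P[:,2]>a)&(P[:,2]<b);print('s',a,k.sum(),np.percentile(P[k],[1,99],axis=0).round().tolist() if k.any() else '')
```

```text
-5 637 [[250.0, -196.0, -3.0], [370.0, -96.0, 27.0]]
30 65 [[251.0, -197.0, 30.0], [376.0, -88.0, 54.0]]
60 0 
90 112 [[260.0, -162.0, 105.0], [363.0, -128.0, 145.0]]
s -5 590 [[247.0, -201.0, -0.0], [371.0, -88.0, 30.0]]
s 30 349 [[246.0, -202.0, 30.0], [376.0, -89.0, 56.0]]
s 60 45 [[258.0, -165.0, 61.0], [367.0, -128.0, 89.0]]
s 90 146 [[257.0, -164.0, 91.0], [365.0, -127.0, 140.0]]
```

```bash
cat > tgt.py <<'E'
import sys
from h import *;from bench import *
s=get_state();R=Ro.from_rotvec(s["tool_rot"]).as_matrix()
tip=(s["position"]*1000+14*R[:,2]-Od)@np.stack([Xd,Yd,Zd],1);print('tip deck',np.round(tip,1))
for a in sys.argv[1:]:
    x,y,z,h=map(float,a.split(','));print(a,end=' ');go(s,deck(x,y,z)+[0,0,h]-14*R[:,2],-94.9)
E
python3 tgt.py=0 2>/dev/null; python3 tgt.py -- 2>/dev/null; python3 - <<'E'
E
sed -i 's/sys.argv\[1:\]/sys.argv[2:]/' tgt.py; python3 tgt.py x -155,-55,20,300 -155,-55,20,80
```

```text
tip deck [-32.6 150.7 875. ]
tip deck [-32.6 150.7 875. ]
-155,-55,20,300 dxyz [-321.9  203.6  464. ] spin -0.6
-155,-55,20,80 dxyz [-456.7  202.9  637.8] spin -0.6
```

```bash
python3 -m jog '[{"claw":87,"dx":-322,"dy":204,"dz":464,"spin":0},{"claw":87,"dx":-322,"dy":204,"dz":464,"spin":0},{"claw":87,"dx":-322,"dy":204,"dz":464,"spin":0},{"claw":87,"dx":-322,"dy":204,"dz":464,"spin":0},{"claw":87,"dx":-322,"dy":204,"dz":464,"spin":0},{"claw":87,"dx":-322,"dy":204,"dz":464,"spin":0},{"claw":87,"dx":-322,"dy":204,"dz":464,"spin":0},{"claw":87,"dx":-322,"dy":204,"dz":464,"spin":0},{"claw":87,"dx":-322,"dy":204,"dz":464,"spin":0},{"claw":87,"dx":-322,"dy":204,"dz":464,"spin":0},{"claw":87,"dx":-322,"dy":204,"dz":464,"spin":0},{"claw":87,"dx":-322,"dy":204,"dz":464,"spin":0},{"claw":87,"dx":-322,"dy":204,"dz":464,"spin":0},{"claw":87,"dx":-322,"dy":204,"dz":464,"spin":0},{"claw":87,"dx":-322,"dy":204,"dz":464,"spin":0},{"claw":87,"dx":-322,"dy":204,"dz":464,"spin":0},{"claw":87,"dx":-322,"dy":204,"dz":464,"spin":0},{"claw":87,"dx":-322,"dy":204,"dz":464,"spin":0},{"claw":87,"dx":-322,"dy":204,"dz":464,"spin":0}]';python3 st.py;python3 tgt.py x -155,-55,20,80 -155,-55,20,0
```

```text
time: 22.17
position: [0.4455, -0.2951, 0.3154]
tool_rot: [-2.982, 0.152, -0.976]
ft_force: [0.3, -0.3, 1.1]
grip_width: 1.001
grip_force: 0.0
[ 1.3  -0.3  -0.4   2.04 -0.68  1.03 -0.52] pos [ 445.5 -295.1  315.4] tilt 36.2 az -2.9 yaz -95.3 grip 1.001
tip deck [-90.4 -67.6 287.6]
-155,-55,20,80 dxyz [-129.    -6.6  147.3] spin -0.4
-155,-55,20,0 dxyz [-176.2   -4.2  211.9] spin -0.4
```

```bash
python3 -m jog '[{"claw":87,"dx":-129,"dy":-6,"dz":147,"spin":0},{"claw":87,"dx":-129,"dy":-6,"dz":147,"spin":0},{"claw":87,"dx":-129,"dy":-6,"dz":147,"spin":0},{"claw":87,"dx":-129,"dy":-6,"dz":147,"spin":0},{"claw":87,"dx":-129,"dy":-6,"dz":147,"spin":0},{"claw":87,"dx":-129,"dy":-6,"dz":147,"spin":0},{"claw":87,"dx":-129,"dy":-6,"dz":147,"spin":0},{"claw":87,"dx":-129,"dy":-6,"dz":147,"spin":0}]';python3 st.py;python3 tgt.py x -155,-55,20,0 -145,-55,20,0;python3 bk.py
```

```text
time: 22.83
position: [0.4342, -0.2821, 0.126]
tool_rot: [2.977, -0.139, 0.985]
ft_force: [1.0, 0.5, 0.4]
grip_width: 0.998
grip_force: 0.0
[ 1.23 -0.13 -0.4   2.32 -0.88  0.64 -0.19] pos [ 434.2 -282.1  126. ] tilt 36.6 az -2.9 yaz -94.9 grip 0.998
tip deck [-135.4  -55.6  103.3]
-155,-55,20,0 dxyz [-54.8   1.5  65.7] spin 0.0
-145,-55,20,0 dxyz [-45.8   1.5  70.2] spin 0.0
rim 119 (array([-83138.6,   -248.9]), array([116660.3,  90404.7]), 89.1) 44.94600650219248 [-128.1659578   -38.09563058] [-58.15847953  57.76376446]
bar 109 [-83.15200617   1.29886602 138.81170009] [ 1.81915551e-02 -8.29937001e+01]
```

```bash
python3 -m jog '[{"claw":87,"dx":-30,"dy":1,"dz":20,"spin":0},{"claw":87,"dx":-45,"dy":1,"dz":45,"spin":0},{"claw":87,"dx":-50,"dy":1,"dz":68,"spin":0},{"claw":87,"dx":-50,"dy":1,"dz":68,"spin":0},{"claw":87,"dx":-50,"dy":1,"dz":68,"spin":0},{"claw":87,"dx":-50,"dy":1,"dz":68,"spin":0}]';python3 st.py;python3 tgt.py x -75,-55,20,0
```

```text
time: 23.38
position: [0.4329, -0.2811, 0.0404]
tool_rot: [2.978, -0.142, 0.983]
ft_force: [0.2, 0.2, 0.1]
grip_width: 1.001
grip_force: 0.0
[ 1.2   0.05 -0.4   2.39 -1.11  0.45  0.11] pos [ 432.9 -281.1   40.4] tilt 36.5 az -3.0 yaz -95.0 grip 1.001
tip deck [-151.6  -54.7   19.3]
-75,-55,20,0 dxyz [68.9 -0.2 33.6] spin -0.1
```

```bash
python3 -m jog '[{"claw":87,"dx":5,"dy":0,"dz":2.5,"spin":0},{"claw":87,"dx":10,"dy":0,"dz":5,"spin":0},{"claw":87,"dx":15,"dy":0,"dz":7.5,"spin":0},{"claw":87,"dx":20,"dy":0,"dz":10,"spin":0},{"claw":87,"dx":25,"dy":0,"dz":12,"spin":0},{"claw":87,"dx":30,"dy":0,"dz":14.5,"spin":0},{"claw":87,"dx":35,"dy":0,"dz":17,"spin":0},{"claw":87,"dx":40,"dy":0,"dz":19.5,"spin":0},{"claw":87,"dx":45,"dy":0,"dz":22,"spin":0},{"claw":87,"dx":50,"dy":0,"dz":24.5,"spin":0},{"claw":87,"dx":55,"dy":0,"dz":27,"spin":0},{"claw":87,"dx":60,"dy":0,"dz":29,"spin":0},{"claw":87,"dx":65,"dy":0,"dz":31.5,"spin":0},{"claw":87,"dx":69,"dy":0,"dz":33.5,"spin":0},{"claw":87,"dx":69,"dy":0,"dz":33.5,"spin":0}]';python3 st.py;python3 tgt.py x -100,-55,20,0 -100,0,20,0;python3 bk.py
```

```text
time: 24.63
position: [0.5078, -0.2861, 0.0519]
tool_rot: [-2.981, 0.142, -0.981]
ft_force: [0.2, -0.2, 0.1]
grip_width: 0.998
grip_force: 0.2
[ 1.1   0.14 -0.43  2.26 -0.96  0.38 -0.14] pos [ 507.8 -286.1   51.9] tilt 36.4 az -2.7 yaz -94.9 grip 0.998
tip deck [-75.7 -53.3  17.6]
-100,-55,20,0 dxyz [-20.7   1.7 -13. ] spin -0.0
-100,0,20,0 dxyz [-21.6 -53.2 -11.7] spin -0.0
rim 116 (array([-27623.4,   3796. ]), array([ 98212.6, 116463.8]), 6.2) 45.60726300087141 [-68.32746172  26.42436459] [-53.44919075  64.94484007]
bar 340 [-100.61938061    4.50529143  134.27880473] [  0.15359902 -80.30298497]
```

```bash
python3 tgt.py x -86,-53,20,0 -88,-53,20,28 -88,0,20,28 -84,0,20,0 -55,0,20,0
```

```text
tip deck [-76.  -53.3  17.6]
-86,-53,20,0 dxyz [-7.9 -0.3 -6.6] spin -0.0
-88,-53,20,28 dxyz [  6.9  -1.1 -30. ] spin -0.0
-88,0,20,28 dxyz [  6.  -54.1 -28.8] spin -0.0
-84,0,20,0 dxyz [ -7.  -53.3  -4.5] spin -0.0
-55,0,20,0 dxyz [ 19.  -53.5   8.4] spin -0.0
```

```bash
python3 -m jog '[{"claw":87,"dx":-9,"dy":0,"dz":-7,"spin":0},{"claw":87,"dx":7,"dy":-1,"dz":-30,"spin":0},{"claw":87,"dx":7,"dy":-15,"dz":-30,"spin":0},{"claw":87,"dx":6,"dy":-40,"dz":-30,"spin":0},{"claw":87,"dx":6,"dy":-54,"dz":-29,"spin":0},{"claw":87,"dx":6,"dy":-54,"dz":-29,"spin":0},{"claw":87,"dx":-7,"dy":-53,"dz":-5,"spin":0},{"claw":87,"dx":-7,"dy":-53,"dz":-5,"spin":0},{"claw":87,"dx":-2,"dy":-53,"dz":-2,"spin":0},{"claw":87,"dx":3,"dy":-53,"dz":0,"spin":0},{"claw":87,"dx":8,"dy":-53,"dz":3,"spin":0},{"claw":87,"dx":13,"dy":-53,"dz":5,"spin":0},{"claw":87,"dx":19,"dy":-53,"dz":8,"spin":0},{"claw":87,"dx":19,"dy":-53,"dz":8,"spin":0}]';python3 st.py;python3 bk.py;python3 tgt.py x 0,0,20,0 20,0,20,0
```

```text
time: 25.85
position: [0.5329, -0.236, 0.0594]
tool_rot: [2.98, -0.142, 0.982]
ft_force: [-0.2, 0.2, -0.2]
grip_width: 0.998
grip_force: 0.1
[ 1.    0.11 -0.46  2.28 -0.91  0.31 -0.3 ] pos [ 532.9 -236.    59.4] tilt 36.5 az -2.8 yaz -94.9 grip 0.998
rim 87 (array([-17127.5,   2486.2]), array([117799.8,  92302.7]), 89.0) 44.82211762490008 [-54.08745681  28.54610053] [-55.97725259  60.62475209]
bar 326 [-78.85932899  20.30182273 135.03552371] [ -0.26096857 -53.6900601 ]
tip deck [-54.5  -1.1  21.2]
0,0,20,0 dxyz [48.3 -1.4 25.3] spin -0.0
20,0,20,0 dxyz [66.2 -1.5 34.2] spin -0.0
```

```bash
python3 -m jog '[{"claw":87,"dx":5,"dy":0,"dz":2.5,"spin":0},{"claw":87,"dx":10,"dy":0,"dz":5,"spin":0},{"claw":87,"dx":15,"dy":0,"dz":7.5,"spin":0},{"claw":87,"dx":20,"dy":0,"dz":10,"spin":0},{"claw":87,"dx":25,"dy":0,"dz":13,"spin":0},{"claw":87,"dx":30,"dy":0,"dz":15.5,"spin":0},{"claw":87,"dx":35,"dy":-1,"dz":18,"spin":0},{"claw":87,"dx":40,"dy":-1,"dz":21,"spin":0},{"claw":87,"dx":45,"dy":-1,"dz":23.5,"spin":0},{"claw":87,"dx":50,"dy":-1,"dz":26,"spin":0},{"claw":87,"dx":55,"dy":-1,"dz":28.5,"spin":0},{"claw":87,"dx":57,"dy":-1,"dz":29.5,"spin":0},{"claw":87,"dx":57,"dy":-1,"dz":29.5,"spin":0}]';python3 st.py;python3 bk.py;python3 tgt.py x 20,0,20,0 30,0,20,0
```

```text
time: 26.98
position: [0.5952, -0.24, 0.0681]
tool_rot: [-2.981, 0.142, -0.98]
ft_force: [-1.5, 0.4, 0.5]
grip_width: 1.004
grip_force: 0.1
[ 0.86  0.19 -0.4   2.16 -0.69  0.29 -0.56] pos [ 595.2 -240.    68.1] tilt 36.4 az -2.7 yaz -94.9 grip 1.004
rim 86 (array([48636.2,  3344.9]), array([116013.6, 119987.5]), 89.7) 46.01928469534576 [  2.5840455 108.6133826] [-53.9638558   61.17091668]
bar 192 [-20.69972089  28.90262608 130.40020944] [ -0.0796143  -21.53170271]
tip deck [ 8.8  0.1 19.1]
20,0,20,0 dxyz [10.5 -0.   4.2] spin -0.0
30,0,20,0 dxyz [19.4 -0.1  8.6] spin -0.0
```

```bash
python3 -m jog '[{"claw":87,"dx":2,"dy":0,"dz":1,"spin":0},{"claw":87,"dx":4,"dy":0,"dz":2,"spin":0},{"claw":87,"dx":6,"dy":0,"dz":3,"spin":0},{"claw":87,"dx":8,"dy":0,"dz":4,"spin":0},{"claw":87,"dx":8,"dy":0,"dz":4,"spin":0}]'
python3 tgt.py x
python3 -m jog '[{"claw":87,"dx":1,"dy":0,"dz":0.5,"spin":0},{"claw":87,"dx":2,"dy":0,"dz":1,"spin":0},{"claw":87,"dx":2,"dy":0,"dz":1,"spin":0}]'
python3 tgt.py x;python3 bk.py
```

```text
time: 27.45
position: [0.6035, -0.241, 0.0695]
tool_rot: [-2.981, 0.143, -0.98]
ft_force: [-0.9, -0.7, 0.1]
grip_width: 1.004
grip_force: 0.8
tip deck [17.4 -0.2 19. ]
time: 27.7
position: [0.6052, -0.2412, 0.0697]
tool_rot: [-2.981, 0.144, -0.979]
ft_force: [-3.2, 0.1, 1.2]
grip_width: 1.0
grip_force: 1.6
tip deck [19.1 -0.2 18.8]
rim 83 (array([65569. ,  2798.5]), array([116909.3, 104670.9]), 89.9) 45.587351177517945 [ 13.92876789 117.85610043] [-55.04242288  60.86511977]
bar 195 [-10.63227054  25.1037986  130.56982632] [ -0.08840312 -11.70585484]
```

```bash
for i in 1; do python3 -m jog '[{"claw":87,"dx":1,"dy":0,"dz":0.5,"spin":0},{"claw":87,"dx":2,"dy":0,"dz":1,"spin":0},{"claw":87,"dx":2,"dy":0,"dz":1,"spin":0}]'|grep -E "pos|ft"; done
python3 tgt.py x
python3 -m jog '[{"claw":87,"dx":1,"dy":0,"dz":0.5,"spin":0},{"claw":87,"dx":2,"dy":0,"dz":1,"spin":0},{"claw":87,"dx":2,"dy":0,"dz":1,"spin":0}]'|grep -E "pos|ft"
python3 tgt.py x
```

```text
position: [0.6059, -0.2412, 0.069]
ft_force: [-10.1, 1.5, 6.1]
tip deck [19.6 -0.2 18.1]
position: [0.6064, -0.2412, 0.0683]
ft_force: [-18.8, 1.8, 8.6]
tip deck [20.  -0.1 17.3]
```

Firm against the stop (19 N, no more travel). Back off and look.

```bash
python3 -m jog '[{"claw":87,"dx":-4,"dy":0,"dz":-2,"spin":0},{"claw":87,"dx":-12,"dy":0,"dz":-6,"spin":0},{"claw":87,"dx":-25,"dy":0,"dz":-15,"spin":0},{"claw":87,"dx":-25,"dy":0,"dz":-40,"spin":0},{"claw":87,"dx":-25,"dy":0,"dz":-75,"spin":0},{"claw":87,"dx":-20,"dy":0,"dz":-110,"spin":0},{"claw":87,"dx":0,"dy":0,"dz":-150,"spin":0},{"claw":87,"dx":20,"dy":0,"dz":-190,"spin":0},{"claw":87,"dx":20,"dy":0,"dz":-220,"spin":0},{"claw":87,"dx":20,"dy":0,"dz":-220,"spin":0},{"claw":87,"dx":20,"dy":0,"dz":-220,"spin":0}]';python3 st.py;sed -i 's/<118)/<122)/' bk.py;python3 bk.py
python3 - <<'E'
from h import *;from bench import *
d=get_image("scene");cv2.imwrite("pics/s5.png",cv2.resize(d["frame"][130:320,130:330,::-1],None,fx=3,fy=3,interpolation=cv2.INTER_CUBIC))
q=((cloud(d)*1000).reshape(-1,3)-Od)@np.stack([Xd,Yd,Zd],1)
m=(q[:,2]>126)&(q[:,2]<146)&(abs(q[:,1])<60)&(q[:,0]>20)&(q[:,0]<110);print('bar',m.sum(),np.median(q[m],0))
m=(q[:,2]>36)&(q[:,2]<50)&(abs(q[:,1])<66)&(q[:,0]>10)&(q[:,0]<128);print('rim',m.sum(),np.percentile(q[m],[3,97],axis=0).round(1).tolist(),rect(q[m]/1000))
E
```

```text
time: 29.17
position: [0.4965, -0.2383, 0.2633]
tool_rot: [2.975, -0.142, 0.986]
ft_force: [-0.9, -0.1, -0.3]
grip_width: 1.0
grip_force: 0.0
[ 0.99 -0.27 -0.33  2.13 -0.61  0.8  -0.69] pos [ 496.5 -238.3  263.3] tilt 36.6 az -3.2 yaz -95.0 grip 1.0
rim 83 (array([75167. ,  4556.4]), array([119959.7,  92881.8]), 89.2) 45.83623216492454 [ 28.69183214 119.61965925] [-54.33341292  60.76922678]
bar 180 [ 75.98249968  -4.41939889 137.21661256]
rim 382 [[29.9, -55.1, 36.6], [119.1, 61.1, 47.0]] (array([73.8,  4.5]), array([121.1,  92.2]), 89.4)
```

View pics/s5.png

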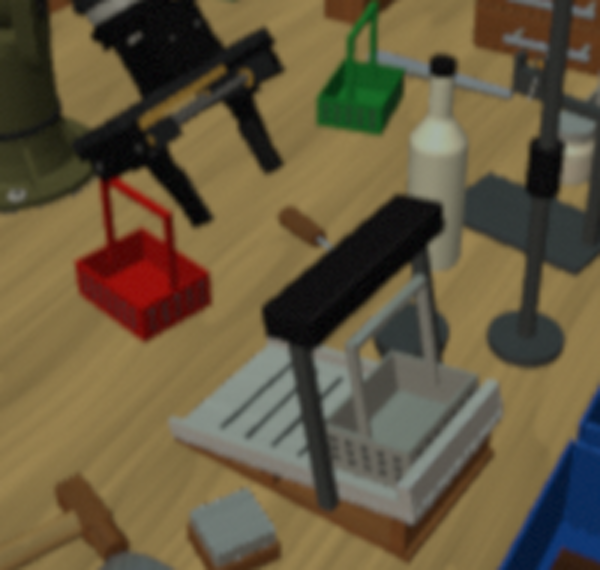

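The picture shows the basket flat and square against the top stop under the lamp bar. It measures x about 75 mm, y about 4 mm and yaw under 1°. The gripper is clear, and the bottle, bench block and red basket look unmoved.

```bash
python3 -c "
from bench import *
print(close_job())"
```

```text
the job is handed in; nothing more can be done
None
```

The keeper was opened, and the basket now stands flat, let go and square against the stop at the top of the rack, about 4 mm off its middle line; the job was handed in at about 29 s of the 72 s, and no verdict came back.

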